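Press a rivet home in the bench locking clamp

ROBOT

A 6-joint arm with a two-finger parallel gripper is mounted at the origin on the work surface. World frame = base frame: x ahead of the robot, y to its left, z up, the work surface at z = 0. Lengths are in m, angles in rad, forces in N, time in s.
With the tool pointing down it reaches from about 0.3 to 0.875 m from the base axis. Payload 6.4 kg.
Tool frame: the origin (TCP) lies on the centre line of the jaws, within the pads' length; the fingertips stand ctrl.tip_extent ahead of it and the grasp point (between the pads) lies 8 mm behind it (ctrl.tip_extent is the distance from the TCP to the fingertips, in m); z points along the fingers, y is the line along which they close (so a half turn about z gives the same grasp; the last joint's range is limited). The gripper opens to 85 mm and grips with 20 to 120 N. Pads are 22 mm wide; open, the fingers measure 114 mm over their backs; the gripper's body (76 mm by 85 mm) begins 54 mm behind the grasp point. The pads swing forward as they close: fully open they stand 13 mm farther back than shut.
Start: joints at [0.92, 0.181, 1.607, -0, 1.354, -0.206], TCP at [0.247, 0.519, 0.242] pointing down, gripper open.
Joint ranges: [-2.99, 2.99], [-0.89, 2.07], [0.3, 2.58], [-1.14, 4.28], [0, 2.63], [-3.12, 3.12]. Speed limits (rad/s): [2.57, 2.57, 3.01, 3.14, 3.14, 3.14].

INTERFACE

Orientations are given as a unit quaternion [w, x, y, z].
In Python, from bench import ctrl gives the robot as it stands.
- The arm moves only by the shell command python3 -m handwheel 'ROWS'. ROWS is JSON, a list of rows, each a list of 7 numbers: the turn, a rotation vector about the tool's x, y, z as a fraction of full scale, then the shift along the tool's x, y, z as a fraction of full scale, then the opening, from 0 (shut) to 1 (fully open). In form: [[rx, ry, rz, x, y, z, jaw], ...]. A call has exactly 8 rows; each row shifts and turns the commanded pose from where the row before left it, along the tool's axes as they then stand; what a row does not reach is not made up. Full scale, the value 1, is 300 mm for a shift and pi rad for a turn. A row lasts 1/10 s, in which the tool goes at most 50 mm and 8.59 degrees, less where a joint would pass 70% of its speed; a pose out of reach is approached as far as the arm can. A call with a number of a shift or a turn outside -1 to 1 is refused whole. A call with a gripper value outside its range is refused whole. The fingers move at their own pace and stop on an object; the grip force is fixed at half the most. Time passes only in rows, so rows that do not move let the fingers close, or fill a call up. It gives the time, the measured TCP pose, the force, the opening and the grip force at its end, in the units of the state.
- ctrl.get_obs(): the state, without advancing time (a new reading comes with each control period).
- ctrl.camera(name): name is "scene" or "side" or "wrist"; returns the picture (480x640x3 uint8, blue, green, red); there is no depth.
- ctrl.camera_model(name): a dict with "camera_matrix" (3x3 intrinsics, pixels), "cam_to_world" (4x4, takes a point from camera to world coordinates). Camera axes: x right, y up, looking along -z (the intrinsics and any distortion apply to the point x, -y, -z); pixel columns grow to the right and rows downward; lengths in m; the calibration is good to about 2 mm. The wrist camera is an equidistant fisheye: a pixel r from the principal point sees the ray r / f radians off the axis. A picture is of the moment at which its call begins: read the wrist's pose just before it. camera_model takes no time and is no camera call; for the wrist camera it gives the pose at the moment of the call.
- ctrl.hand_in(): hands the job in; it is judged then, once.
The state is a dict: "time_s": time; "q": joint angles; "dq": joint speeds; "joint_efforts": joint torques, N m; "eef_pos": TCP position; "eef_rot": TCP orientation; "wrist_force": force on the tool from outside, world axes, zero at the start; "torque": the same for the moment, N m; "opening": opening from 0.0 (shut) to 1.0 (fully open); "grasp_force": force on a finger pad.
Only numpy, scipy, OpenCV 4.12 (cv2) and the standard library are available. Lean on these libraries where they do the work, as an engineer would, in place of code of your own. Each camera call takes 0.05 s, during which the arm holds its last target. There are 200 camera calls.

TASK

Press the proud steel rivet of the brass bar home with the locking clamp: slide the bar, rivet end first, into the clamp's channel until it gently meets the stop and let go of it, then swing the red handle down over centre so that it stays locked by itself until the rivet has gone fully down. Then flick the yellow release lever to spring the jaw open again, and leave the freed bar lying in the channel. Do not shove the bar hard against the stop or force the handle or lever, and leave the jar, the ring band and the graver where they are.

Things in the scene. Friction and masses are not known exactly. Their poses are not given: they have to be found in the camera images.
- clamp: Bolted-down steel base plate (390 x 90 x 12 mm) of a locking clamp; x = the way the bar goes in, towards the handle; z up. A blue head on it (bed, channel, stop, jaw, handle, lever) is locked at a shift s along x, between -20 and +20 mm, that is NOT reported: feel for the stop or look. It stays put under gentle pushes. Origin: on the bench, under the jaw's spindle if s = 0.
- seat (a point): Middle of the stop's foot, at bed height (35 mm), for s = 0; axes as the clamp. The real stop face (16 mm high) is s further along x. From it back to -42 mm run two steel walls 10 mm high, 23 mm apart, then a flared mouth, up to 38 mm wide, to -66 mm where the bed ends.
- pivot (a point): Handle pivot (clamp x 106, z 71 mm) for s = 0; the real one is s further along x. It works the jaw: a 4 mm spindle, sprung (30 N at first touch, then 3.5 N per mm), comes down 20 mm before the stop's face. With the handle open its tip is 58 mm above the bench. It misses the rivet if the bar is more than about 3 mm short of the stop.
- tab (a point): Spot to press on top of the yellow lever's flat tab at rest (clamp x 256, z 61 mm) for s = 0; the real one is s further along x. Tab 26 mm wide, from 33 mm before to 17 mm beyond this spot, behind the tip of the closed handle.
- bar: Loose brass bar 110 x 20 x 10 mm, 0.17 kg. Origin: centre of its underside; x along it towards the rivet end. A 5 mm steel rivet stands in its top at x = +35 mm, 4.5 mm proud, 1.5 mm when home. Against the stop its origin is 55 mm before the stop's face and its rear 44 mm stick out of the bed for a grasp. It starts flat on the block, roughly along the clamp's x.
- block: Black charcoal block 120 x 80 x 25 mm, fixed on the bench; the bar starts on its top (z = 25 mm). Origin: centre of its underside, x along the 120 mm.
- rivet (a joint): How far the rivet has been pressed in, m: 0 proud, 0.003 fully home. It creeps in slowly (about 20 mm/s at 30 N): a locked clamp needs up to 0.5 s.
- handle (a joint): Red handle's angle, rad: 0 open (start), grows pushed down, dead centre 0.60, locked at the end stop 0.72. 115 mm long from the pivot towards clamp +x, grip 24 mm wide from 30 mm on, its top 7 mm above the pivot line; level at 0.72, else sloping up by 0.72 - value. Sprung open; with the bar it takes up to about 8 N near the tip, then snaps past centre and stays.
- release (a joint): Yellow release lever's angle, rad: 0 at rest, grows as its tab is pushed down, end 0.6. Pivot (along clamp y) 50 mm before and 12 mm below point tab. With the handle locked it lifts the handle back over centre at about 0.3 rad (tab some 14 mm down, a few N); the handle then springs open by itself. A weak spring returns the lever.
- tin: Turned wooden jar with brass lid, 52 mm across, 36 mm high, loose bystander. Origin: centre of its underside.
- band: Loose silver-grey ring band, 32 mm across, 12 mm high, lying flat, bystander. Origin: centre of its underside.
- graver: Loose graver, 150 mm long, 26 mm thick wooden handle, lying on the bench, bystander. Origin: underside, at mid length; x along its length.
Not all that is in view belongs to the job. Several things have the shape of the bar; the one meant has the colours described above. There is more than one size of the block; the job needs the smaller.

How it is judged:
On the way, in this order (a step that is already met when the one before it is completed fails the run):
1. the bar lies in the channel and is let go, its rivet still proud and the handle open (x of bar in the frame of clamp between -0.062 and -0.008 m and y of bar in the frame of clamp between -0.004 and 0.004 m and z of bar in the frame of clamp between 0.032 and 0.038 m and angle between the x axis of bar and the x axis of clamp, either way round below 0.12 rad and contact force between the fingers and bar below 0.2 N and value of joint rivet below 0.001 m and value of joint handle below 0.15 rad), for 0.1 s.
2. the handle stays locked over centre with the robot off the clamp, the rivet fully home (value of joint handle above 0.66 rad and value of joint rivet above 0.0026 m and value of joint release below 0.1 rad and contact force between the fingers and clamp below 0.2 N), for 0.2 s.
3. the release lever is pressed down (value of joint release above 0.15 rad).
At the end, for the whole second after the job is handed in: Handle open and release lever back (each under 0.1 rad), rivet home (over 2.6 mm of 3), bar released and at rest in the channel: flat on the bed within 3 mm, within 4 mm sideways and 0.12 rad of the channel, its origin at clamp x -62 to -8 mm; the robot off the clamp (x of bar in the frame of clamp between -0.062 and -0.008 m and y of bar in the frame of clamp between -0.004 and 0.004 m and z of bar in the frame of clamp between 0.032 and 0.038 m and angle between the x axis of bar and the x axis of clamp, either way round below 0.12 rad and value of joint rivet above 0.0026 m and value of joint each of handle, release below 0.1 rad and contact force between the fingers and bar below 0.2 N and linear speed of bar below 0.02 m/s and contact force between the arm and clamp below 0.2 N); the robot touches nothing.
It fails at once if the bar is pushed against the open clamp with more than 22 N (contact force between bar and clamp above 22 N and value of joint handle below 0.15 rad).
It fails at once if the robot pushes on the clamp, its handle or its lever with more than 25 N (contact force between any of the arm, the fingers and clamp above 25 N).
It fails at once if the jar, the ring band or the graver is moved by more than 15 mm (distance of any of tin, band, graver from where it was at the start of the episode above 0.015 m).
It also fails if it takes over 61 s, if anything falls off the work surface, if the arm or the gripper's body presses on something with over 40 N, if the wrist force passes 120 N, or if a joint passes its speed limit or range.

## Working session

There is one attempt and no reset: what is moved stays moved. The work goes in short steps, Python scripts to look and compute and a shell command to move; the robot and the scene stay as the last step left them, time stands still between calls to the robot, and variables do not carry over. Pictures are saved under pics/ and viewed, at most 10 in all, crops included, and the job is handed in when it is done.

```bash
ls; mkdir -p pics; python3 - <<'E'
from bench import ctrl
import cv2
o=ctrl.get_obs();print({k:o[k] for k in('time_s','eef_pos','eef_rot','opening')},ctrl.tip_extent)
for n in('scene','side'):
    cv2.imwrite(f'pics/{n}0.png',ctrl.camera(n)); m=ctrl.camera_model(n); print(n,m)
E
```

```text
pics
{'time_s': 0.0, 'eef_pos': array([0.24704603, 0.51862847, 0.24140004]), 'eef_rot': array([-3.70148130e-04,  2.20551967e-01,  9.75374838e-01, -7.86232195e-04]), 'opening': 0.999450229266399} 0.011
scene {'camera_matrix': array([[451.30669652,   0.        , 323.81444277],
       [  0.        , 451.30669652, 242.49057309],
       [  0.        ,   0.        ,   1.        ]]), 'cam_to_world': array([[ 0.0880734 , -0.7462466 ,  0.65981747,  1.19829513],
       [ 0.99607185,  0.07207069, -0.05144594, -0.18766744],
       [-0.00916214,  0.66175663,  0.74966274,  0.87225725],
       [ 0.        ,  0.        ,  0.        ,  1.        ]])}
side {'camera_matrix': array([[486.06057665,   0.        , 317.42355839],
       [  0.        , 486.06057665, 239.87365563],
       [  0.        ,   0.        ,   1.        ]]), 'cam_to_world': array([[-0.87638617,  0.37831854, -0.29803081,  0.15913408],
       [-0.48128556, -0.6652878 ,  0.5707507 ,  0.5885781 ],
       [ 0.01764931,  0.64363594,  0.76512827,  1.04670931],
       [ 0.        ,  0.        ,  0.        ,  1.        ]])}
```

View pics/scene0.png

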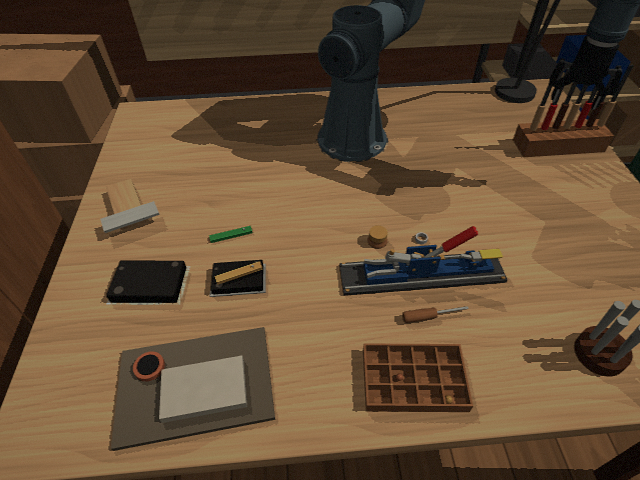

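View pics/side0.png

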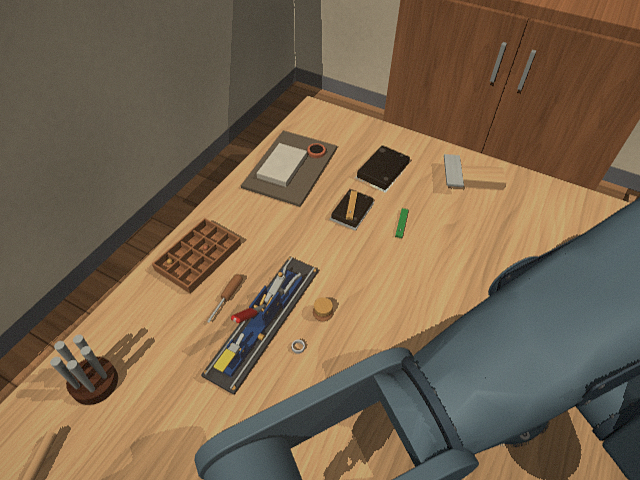

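Bar candidates in the scene view are the green bar at (230,234) and the brass bar on the small black block at (238,272). The large black block at (148,281) is not the one for this job. I choose the brass bar at (238,272) and check it in a close crop.

```bash
python3 - <<'E'
import cv2,numpy as np
s=cv2.imread('pics/scene0.png');d=cv2.imread('pics/side0.png')
f=lambda a,x,y,w,h,k:cv2.resize(a[y:y+h,x:x+w],None,fx=k,fy=k,interpolation=cv2.INTER_CUBIC)
out=np.zeros((600,800,3),np.uint8)
c=f(s,330,220,200,80,4);out[:320,:800]=c          # scene clamp 4x
b=f(s,200,250,75,55,5);out[320:595,:375]=b         # scene bar 5x
e=f(d,320,180,60,55,5);out[320:595,400:700]=e      # side bar 5x
cv2.imwrite('pics/c1.png',out)
cv2.imwrite('pics/c2.png',f(d,195,250,145,145,4))
E
```

```text
(no output)
```

View pics/c1.png

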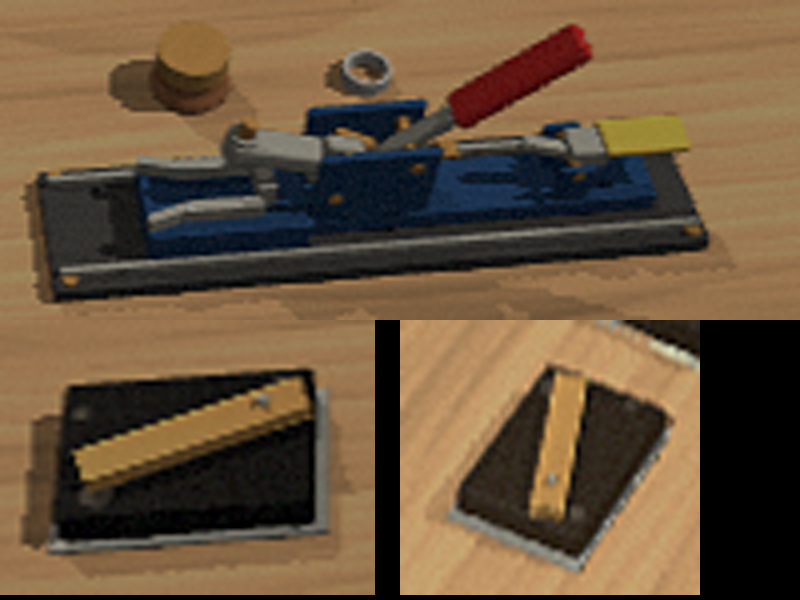

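View pics/c2.png

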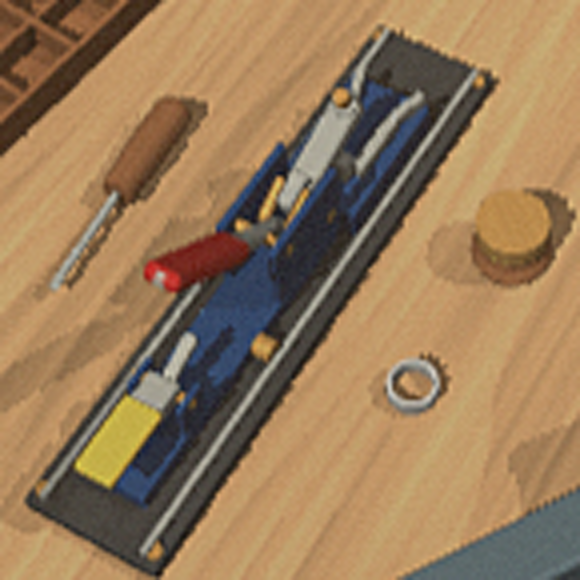

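The crops confirm the brass bar: it lies on the small black block with its rivet at scene (252,266), facing the clamp. The clamp is at about (422,270) with its mouth to the left and the yellow tab at (491,253). Next I compute their positions.

```bash
cat > h.py <<'E'
from bench import ctrl
import numpy as np
def ray(n,u,v,m=None):
    m=m or ctrl.camera_model(n);K=m['camera_matrix'];T=m['cam_to_world']
    x,y=(u-K[0,2])/K[0,0],(v-K[1,2])/K[1,1]
    if n=='wrist':
        r=np.hypot(x,y);s=np.sin(r)/r if r>1e-9 else 1; d=np.array([x*s,-y*s,-np.cos(r)])
    else: d=np.array([x,-y,-1])
    return T[:3,3],T[:3,:3]@d
def pz(n,u,v,z,m=None):
    o,d=ray(n,u,v,m);return o+d*(z-o[2])/d[2]
E
python3 - <<'E'
from h import *
np.set_printoptions(precision=4,suppress=True)
A=lambda L,z:np.array([pz('scene',330+x/4,220+y/4,z) for x,y in L])
B=lambda L,z:np.array([pz('side',195+x/4,250+y/4,z) for x,y in L])
C=lambda L,z:np.array([pz('scene',200+x/5,250+(y-320)/5,z) for x,y in L])
D=lambda L,z:np.array([pz('side',320+(x-400)/5,180+(y-320)/5,z) for x,y in L])
print('base',A([(38,175),(50,297),(708,243),(680,155)],.012),B([(495,80),(380,28),(30,497),(158,572)],.012))
print('tab',A([(597,122),(685,117),(690,150),(607,156)],.061),B([(160,415),(122,395),(75,465),(108,487)],.061))
print('bar',C([(75,452),(85,482),(310,402),(302,378)],.035),D([(585,378),(555,373),(530,515),(562,515)],.035))
for nm,P in(('barA',C([(75,452),(85,482),(310,402),(302,378)],.035)),('barB',D([(585,378),(555,373),(530,515),(562,515)],.035)),('cA',A([(38,175),(50,297),(708,243),(680,155)],.012)),('cB',B([(495,80),(380,28),(30,497),(158,572)],.012))):
    c=P.mean(0);a=(P[2]+P[3]-P[0]-P[1]);print(nm,c,np.arctan2(a[1],a[0]),np.linalg.norm(a)/2)
E
```

```text
base [[ 0.5137 -0.0966  0.012 ]
 [ 0.604  -0.0997  0.012 ]
 [ 0.6023  0.2902  0.012 ]
 [ 0.5357  0.2969  0.012 ]] [[ 0.509  -0.0937  0.012 ]
 [ 0.5974 -0.0937  0.012 ]
 [ 0.5968  0.2903  0.012 ]
 [ 0.5091  0.2912  0.012 ]]
tab [[0.5444 0.2296 0.061 ]
 [0.5456 0.2822 0.061 ]
 [0.5703 0.2763 0.061 ]
 [0.5701 0.2272 0.061 ]] [[0.5432 0.2311 0.061 ]
 [0.5685 0.2314 0.061 ]
 [0.5662 0.2779 0.061 ]
 [0.5431 0.2795 0.061 ]]
bar [[ 0.5419 -0.3916  0.035 ]
 [ 0.5598 -0.3857  0.035 ]
 [ 0.5225 -0.2826  0.035 ]
 [ 0.5075 -0.2864  0.035 ]] [[ 0.5412 -0.3888  0.035 ]
 [ 0.5586 -0.3837  0.035 ]
 [ 0.5201 -0.2736  0.035 ]
 [ 0.5044 -0.2826  0.035 ]]
barA [ 0.5329 -0.3366  0.035 ] 1.9021462651439414 0.11014978867867868
barB [ 0.531  -0.3322  0.035 ] 1.9058416356196417 0.11450574550046894
cA [0.5639 0.0977 0.012 ] 1.544959447438865 0.39184677842799365
cB [0.5531 0.0985 0.012 ] 1.5715772313368914 0.38450275410418727
```

```bash
cat >> h.py <<'E'
def plan(x,y,z,yaw):
    from scipy.spatial.transform import Rotation as Ro
    o=ctrl.get_obs();q=o['eef_rot'];R=Ro.from_quat(q,scalar_first=True)
    G=Ro.from_matrix(np.array([[np.cos(yaw),np.sin(yaw),0],[np.sin(yaw),-np.cos(yaw),0],[0,0,-1]]))
    print('t',round(float(o['time_s']),2),'pos',o['eef_pos'].round(4),'turn(frac)',((R.inv()*G).as_rotvec()/np.pi).round(4),
     'shift now-axes',(R.inv().apply(np.array([x,y,z])-o['eef_pos'])/.3).round(4),'goal-axes',(G.inv().apply(np.array([x,y,z])-o['eef_pos'])/.3).round(4),
     'F',o['wrist_force'].round(1),'op',round(float(o['opening']),3),'gf',round(float(o['grasp_force']),1))
E
R='[0,0,0.0316,0,0,0,1]'
python3 -m handwheel '[[0,0,0.0316,0,0,0,1],[0,0,0.0316,0,0,0,1],[0,0,0.0316,0,0,0,1],[0,0,0.0316,0,0,0,1],[0,0,0.0316,0,0,0,1],[0,0,0.0316,0,0,0,1],[0,0,0.0316,0,0,0,1],[0,0,0.0316,0,0,0,1]]'
python3 -c "from h import *;plan(.544,-.37,.2,1.904)"
```

```text
time_s: 0.9
eef_pos: [0.2472, 0.5188, 0.2417]
eef_rot: [0.0, 0.582, 0.813, -0.001]
wrist_force: [0.1, 0.7, 0.0]
opening: 1.0
grasp_force: 0.0
t 0.9 pos [0.2472 0.5188 0.2417] turn(frac) [-0.0003  0.0002 -0.0017] shift now-axes [-3.1233 -0.0169  0.1411] goal-axes [-3.1232 -0.0341  0.1391] F [0.1 0.7 0. ] op 1.0 gf 0.0
```

```bash

python3 -m handwheel '[[0,0,0,-0.142,-0.001,0,1],[0,0,0,-0.142,-0.001,0,1],[0,0,0,-0.142,-0.001,0,1],[0,0,0,-0.142,-0.001,0,1],[0,0,0,-0.142,-0.001,0,1],[0,0,0,-0.142,-0.001,0,1],[0,0,0,-0.142,-0.001,0,1],[0,0,0,-0.142,-0.001,0,1]]' | head -2
python3 -m handwheel '[[0,0,0,-0.142,-0.001,0,1],[0,0,0,-0.142,-0.001,0,1],[0,0,0,-0.142,-0.001,0,1],[0,0,0,-0.142,-0.001,0,1],[0,0,0,-0.142,-0.001,0,1],[0,0,0,-0.142,-0.001,0,1],[0,0,0,-0.142,-0.001,0,1],[0,0,0,-0.142,-0.001,0,1]]' | head -2
python3 -c "from h import *;plan(.544,-.37,.14,1.904)
import cv2
# wrist look while passing near the clamp is taken later"
```

```text
time_s: 1.7
eef_pos: [0.3561, 0.1945, 0.2421]
time_s: 2.5
eef_pos: [0.4649, -0.1287, 0.242]
t 2.5 pos [ 0.4649 -0.1287  0.242 ] turn(frac) [-0.0001 -0.0001 -0.0006] shift now-axes [-0.8465 -0.0123  0.3397] goal-axes [-0.8464 -0.014   0.34  ] F [ 0.7  0.4 -0.1] op 1.0 gf 0.0
```

```bash

python3 -m handwheel '[[0,0,0,-0.12,-0.002,0,0.7],[0,0,0,-0.12,-0.002,0.05,0.7],[0,0,0,-0.12,-0.002,0.05,0.7],[0,0,0,-0.12,-0.002,0.05,0.7],[0,0,0,-0.12,-0.002,0.05,0.7],[0,0,0,-0.12,-0.002,0.05,0.7],[0,0,0,-0.12,-0.002,0.05,0.7],[0,0,0,0,0,0.04,0.7]]' | head -2
python3 - <<'E'
from h import *
import cv2,pickle
plan(.544,-.37,.14,1.904)
m=ctrl.camera_model('wrist');cv2.imwrite('pics/w1.png',ctrl.camera('wrist'));pickle.dump(m,open('w1.pkl','wb'));print(m)
E
```

```text
time_s: 3.3
eef_pos: [0.5429, -0.3705, 0.1385]
t 3.3 pos [ 0.5429 -0.3705  0.1385] turn(frac) [-0.0002  0.0003 -0.0014] shift now-axes [ 0.0003  0.0039 -0.0051] goal-axes [ 0.0003  0.0039 -0.0051] F [ 0.2  0.4 -0.6] op 0.7 gf 0.0
{'camera_matrix': array([[371.64829954,   0.        , 327.25196997],
       [  0.        , 371.64829954, 240.02354211],
       [  0.        ,   0.        ,   1.        ]]), 'cam_to_world': array([[ 9.46340554e-01, -3.11967971e-01, -8.43536607e-02,
         5.21031392e-01],
       [ 3.23171040e-01,  9.13385533e-01,  2.47562814e-01,
        -3.08313009e-01],
       [-1.84255590e-04, -2.61539391e-01,  9.65192785e-01,
         2.69871495e-01],
       [ 0.00000000e+00,  0.00000000e+00,  0.00000000e+00,
         1.00000000e+00]])}
```

View pics/w1.png

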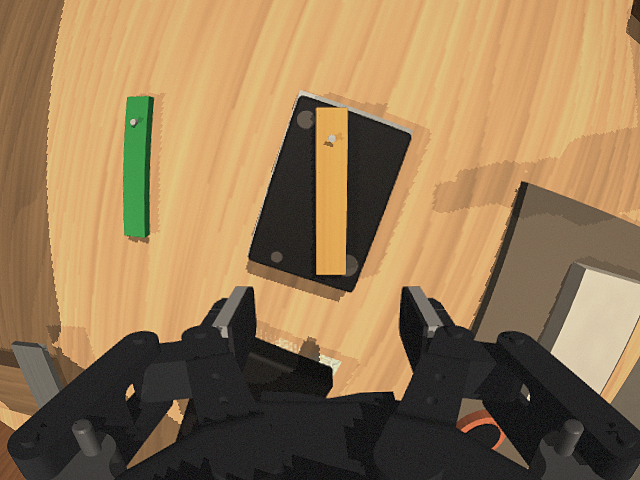

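The brass bar is seen from above with corners at (316,108), (347,108), (346,275) and (316,275), and its rivet at (331,140). The jaws are aligned with it.

```bash
python3 - <<'E'
from h import *
import pickle
m=pickle.load(open('w1.pkl','rb'))
P=np.array([pz('wrist',u,v,.035,m) for u,v in((316,275),(346,275),(347,108),(316,108))])
c=P.mean(0);a=(P[2]+P[3]-P[0]-P[1])/2;yaw=np.arctan2(a[1],a[0]);print(P.round(4),c.round(4),yaw,np.linalg.norm(a))
g=(P[0]+P[1])/2+.017*a/np.linalg.norm(a);print(g)
plan(g[0],g[1],.037,yaw)
E
```

```text
[[ 0.5423 -0.3941  0.035 ]
 [ 0.5614 -0.3876  0.035 ]
 [ 0.5257 -0.2841  0.035 ]
 [ 0.5075 -0.2904  0.035 ]] [ 0.5342 -0.339   0.035 ] 1.8988367785711777 0.10947382333485492
[ 0.54637252 -0.37476938  0.035     ]
t 3.35 pos [ 0.5416 -0.3671  0.136 ] turn(frac) [-0.0007 -0.0014  0.0005] shift now-axes [-0.0307  0.0077  0.3298] goal-axes [-0.0293  0.007   0.3299] F [-0.8  0.7 -2.5] op 0.696 gf 0.0
```

```bash

python3 -m handwheel '[[0,0,0,-0.005,0.003,0.03,0.6],[0,0,0,-0.006,0.002,0.05,0.6],[0,0,0,-0.005,0,0.05,0.6],[0,0,0,-0.005,0,0.05,0.6],[0,0,0,0,0,0.05,0.6],[0,0,0,0,0,0.05,0.6],[0,0,0,0,0,0.02,0.6],[0,0,0,0,0,0,0.6]]' 
python3 -c "from h import *;plan(.5464,-.3748,.037,1.9);print(ctrl.tip_extent)"
```

```text
time_s: 4.15
eef_pos: [0.5457, -0.3713, 0.0486]
eef_rot: [-0.001, 0.581, 0.814, 0.0]
wrist_force: [0.1, -0.3, 0.1]
opening: 0.597
grasp_force: 0.0
t 4.15 pos [ 0.5457 -0.3713  0.0486] turn(frac) [-0.0004 -0.0008  0.0008] shift now-axes [-0.0119 -0.0017  0.0387] goal-axes [-0.0118 -0.0017  0.0387] F [ 0.1 -0.3  0.1] op 0.597 gf 0.0
0.011
```

```bash

python3 -m handwheel '[[0,0,0,-0.01,-0.001,0.016,0.6],[0,0,0,0,0,0.016,0.6],[0,0,0,0,0,0,0.3],[0,0,0,0,0,0,0.3],[0,0,0,0,0,0,0],[0,0,0,0,0,0,0],[0,0,0,0,0,0,0],[0,0,0,0,0,0,0]]' 
python3 -c "from h import *;plan(.5464,-.3748,.037,1.9);print(ctrl.tip_extent)"
```

```text
time_s: 4.95
eef_pos: [0.5474, -0.3751, 0.0413]
eef_rot: [0.0, 0.581, 0.814, -0.0]
wrist_force: [-1.3, 0.9, 5.2]
opening: 0.203
grasp_force: 59.2
t 4.95 pos [ 0.5474 -0.3751  0.0413] turn(frac) [0.0001 0.0002 0.0009] shift now-axes [ 0.0022 -0.0029  0.0142] goal-axes [ 0.0022 -0.0029  0.0142] F [-1.3  0.9  5.2] op 0.203 gf 59.2
0.011
```

```bash

python3 -m handwheel '[[0,0,0,0,0,-0.02,0],[0,0,0,0,0,-0.05,0],[0,0,0,0,0,-0.06,0],[0,0,0.0263,0,0,-0.06,0],[0,0,0.0263,0,0,0,0],[0,0,0.0263,0,0,0,0],[0,0,0.0263,0,0,0,0],[0,0,0,0,0,0,0]]' | sed -n 2,5p
python3 -c "from h import *;plan(.556,-.165,.07,1.571)"
```

```text
eef_pos: [0.5476, -0.3754, 0.0995]
eef_rot: [0.001, 0.707, 0.707, 0.0]
wrist_force: [-0.2, -0.9, -1.7]
opening: 0.206
t 5.75 pos [ 0.5476 -0.3754  0.0995] turn(frac) [0.0004 0.0004 0.0001] shift now-axes [0.7014 0.0282 0.0973] goal-axes [0.7012 0.028  0.0983] F [-0.2 -0.9 -1.7] op 0.206 gf 58.8
```

```bash

python3 -m handwheel '[[0,0,0,0.05,0.004,0,0],[0,0,0,0.11,0.004,0,0],[0,0,0,0.13,0.004,0,0],[0,0,0,0.13,0.004,0,0],[0,0,0,0.13,0.004,0,0],[0,0,0,0.10,0.004,0,0],[0,0,0,0.05,0.004,0,0],[0,0,0,0,0,0,0]]' | sed -n 2,5p
python3 - <<'E'
from h import *
import cv2,pickle
ctrl.camera('wrist')
plan(.556,-.165,.07,1.571)
m=ctrl.camera_model('wrist');I=ctrl.camera('wrist');pickle.dump(m,open('w2.pkl','wb'))
cv2.imwrite('pics/w2f.png',I);cv2.imwrite('pics/w2.png',cv2.resize(I[0:300,180:500],None,fx=2,fy=2,interpolation=cv2.INTER_CUBIC))
E
```

```text
eef_pos: [0.5554, -0.1624, 0.098]
eef_rot: [-0.0, 0.705, 0.709, 0.0]
wrist_force: [-0.0, -0.2, -1.5]
opening: 0.202
t 6.6 pos [ 0.5556 -0.1641  0.0981] turn(frac) [0.0002 0.0002 0.0013] shift now-axes [-0.0029  0.0013  0.0938] goal-axes [-0.003   0.0014  0.0938] F [-0.5 -0.7 -2.5] op 0.202 gf 58.8
```

View pics/w2.png

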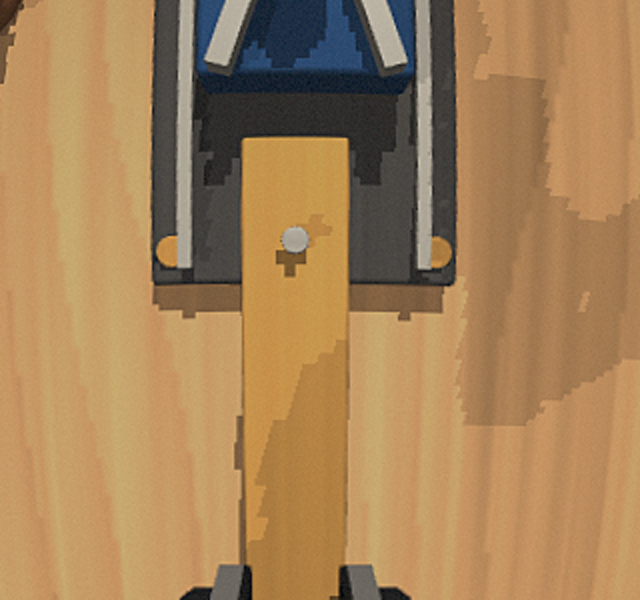

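The bar is held straight. The bed's edge is at about crop (195..415, 72), the mouth wall tips are inside at (232,70) and (383,68), and the bar's front edge is at (243..348, 138). The rivet is at (295,240).

```bash
python3 - <<'E'
from h import *
import pickle
m=pickle.load(open('w2.pkl','rb'))
f=lambda u,v,z:pz('wrist',180+u/2,v/2,z,m).round(4)
print('bed',f(197,74,.035),f(415,74,.035))
print('mouth',f(232,70,.045),f(383,68,.045))
print('plate',f(152,284,.012),f(455,284,.012),f(152,60,.012),f(452,60,.012))
print('bar',f(243,138,.0917),f(348,138,.0917),f(247,560,.0917),f(347,560,.0917))
plan(.556,-.165,.0525,1.571)
E
```

```text
bed [ 0.5291 -0.0417  0.035 ] [ 0.586 -0.041  0.035]
mouth [ 0.5391 -0.0438  0.045 ] [ 0.5764 -0.0428  0.045 ]
plate [ 0.5131 -0.0981  0.012 ] [ 0.6019 -0.0975  0.012 ] [ 0.5126 -0.0297  0.012 ] [ 0.6009 -0.0289  0.012 ]
bar [ 0.5452 -0.0711  0.0917] [ 0.5643 -0.071   0.0917] [ 0.5455 -0.1523  0.0917] [ 0.5654 -0.1523  0.0917]
t 6.65 pos [ 0.5556 -0.1652  0.0981] turn(frac) [0.0002 0.0003 0.0008] shift now-axes [0.0008 0.0011 0.1521] goal-axes [0.0007 0.0012 0.1521] F [-0.3 -0.4 -1. ] op 0.203 gf 58.8
```

```bash

python3 -m handwheel '[[0,0,0,0,0.004,0.02,0],[0,0,0,0,0.003,0.03,0],[0,0,0,0,0,0.03,0],[0,0,0,0,0,0.03,0],[0,0,0,0,0,0.025,0],[0,0,0,0,0,0.014,0],[0,0,0,0,0,0,0],[0,0,0,0,0,0,0]]' | sed -n 2,5p
python3 -c "from h import *;plan(.558,-.0693,.0525,1.571)"
```

```text
eef_pos: [0.5575, -0.165, 0.0531]
eef_rot: [0.0, 0.707, 0.708, 0.0]
wrist_force: [-0.2, -0.4, -1.0]
opening: 0.203
t 7.45 pos [ 0.5575 -0.165   0.0531] turn(frac) [0.     0.     0.0004] shift now-axes [0.3189 0.002  0.0019] goal-axes [0.3189 0.0016 0.0019] F [-0.2 -0.4 -1. ] op 0.203 gf 58.8
```

```bash

python3 -m handwheel '[[0,0,0,0.025,0,0,0],[0,0,0,0.025,0,0,0],[0,0,0,0.025,0,0,0],[0,0,0,0.025,0,0,0],[0,0,0,0.025,0,0,0],[0,0,0,0.025,0,0,0],[0,0,0,0.025,0,0,0],[0,0,0,0.025,0,0,0]]' | sed -n 2,5p
python3 -c "from h import *;plan(.558,-.0693,.0525,1.571)"
```

```text
eef_pos: [0.5573, -0.1042, 0.053]
eef_rot: [0.0, 0.707, 0.708, -0.0]
wrist_force: [1.1, 0.9, -0.9]
opening: 0.204
t 8.25 pos [ 0.5573 -0.1042  0.053 ] turn(frac) [0.     0.     0.0004] shift now-axes [0.1165 0.0024 0.0016] goal-axes [0.1165 0.0023 0.0016] F [ 1.1  0.9 -0.9] op 0.204 gf 58.8
```

```bash

python3 -m handwheel '[[0,0,0,0.012,0.001,0,0],[0,0,0,0.012,0,0,0],[0,0,0,0.012,0,0,0],[0,0,0,0.012,0,0,0],[0,0,0,0.012,0,0,0],[0,0,0,0.012,0,0,0],[0,0,0,0.012,0,0,0],[0,0,0,0,0,0,0]]' | sed -n 2,5p
python3 -c "from h import *;plan(.558,-.0693,.0525,1.571)"
```

```text
eef_pos: [0.5575, -0.0792, 0.0529]
eef_rot: [-0.0, 0.706, 0.708, -0.0]
wrist_force: [0.2, -0.2, -1.6]
opening: 0.207
t 9.05 pos [ 0.5575 -0.0792  0.0529] turn(frac) [-0.     -0.      0.0005] shift now-axes [0.0331 0.0017 0.0015] goal-axes [0.0331 0.0016 0.0015] F [ 0.2 -0.2 -1.6] op 0.207 gf 58.8
```

```bash

python3 -m handwheel '[[0,0,0,0.004,0,0,0],[0,0,0,0.004,0,0,0],[0,0,0,0.004,0,0,0],[0,0,0,0.004,0,0,0],[0,0,0,0.004,0,0,0],[0,0,0,0.003,0,0,0],[0,0,0,0.003,0,0,0],[0,0,0,0,0,0,0]]' | sed -n 2,5p
python3 -c "from h import *;plan(.558,-.0693,.0525,1.571)"
```

```text
eef_pos: [0.5576, -0.0718, 0.053]
eef_rot: [-0.0, 0.707, 0.708, -0.0]
wrist_force: [0.9, -0.3, -2.0]
opening: 0.205
t 9.85 pos [ 0.5576 -0.0718  0.053 ] turn(frac) [-0.     -0.      0.0004] shift now-axes [0.0084 0.0015 0.0016] goal-axes [0.0084 0.0014 0.0016] F [ 0.9 -0.3 -2. ] op 0.205 gf 58.8
```

```bash

python3 -m handwheel '[[0,0,0,0.003,0,0,0],[0,0,0,0.002,0,0,0],[0,0,0,0.002,0,0,0],[0,0,0,0.002,0,0,0],[0,0,0,0.002,0,0,0],[0,0,0,0,0,0,0],[0,0,0,0,0,0,0],[0,0,0,0,0,0,0]]' | sed -n 2,5p
python3 -c "from h import *;plan(.558,-.0693,.0525,1.571)"
```

```text
eef_pos: [0.5576, -0.0691, 0.0531]
eef_rot: [0.0, 0.707, 0.708, -0.0]
wrist_force: [-0.2, -4.0, -2.1]
opening: 0.205
t 10.65 pos [ 0.5576 -0.0691  0.0531] turn(frac) [0.0001 0.0002 0.0003] shift now-axes [-0.0008  0.0012  0.0019] goal-axes [-0.0008  0.0012  0.0019] F [-0.2 -4.  -2.1] op 0.205 gf 58.8
```

```bash

python3 -m handwheel '[[0,0,0,0,0,0.002,0],[0,0,0,0,0,0.002,0],[0,0,0,0,0,0,0],[0,0,0,0,0,0,0.25],[0,0,0,0,0,0,0.3],[0,0,0,0,0,0,0.4],[0,0,0,0,0,0,0.5],[0,0,0,0,0,0,0.5]]' | sed -n 2,6p
python3 - <<'E'
from h import *
import cv2
plan(.558,-.0693,.12,1.571)
I=ctrl.camera('wrist');cv2.imwrite('pics/w3.png',cv2.resize(I[0:300,180:500],None,fx=2,fy=2,interpolation=cv2.INTER_CUBIC))
E
```

```text
eef_pos: [0.5576, -0.0684, 0.0518]
eef_rot: [-0.0, 0.707, 0.708, 0.0]
wrist_force: [-0.6, -0.1, 0.0]
opening: 0.499
grasp_force: 0.0
t 11.45 pos [ 0.5576 -0.0684  0.0518] turn(frac) [ 0.     -0.0001  0.0004] shift now-axes [-0.0029  0.0014 -0.2273] goal-axes [-0.003   0.0014 -0.2273] F [-0.6 -0.1  0. ] op 0.499 gf 0.0
```

View pics/w3.png

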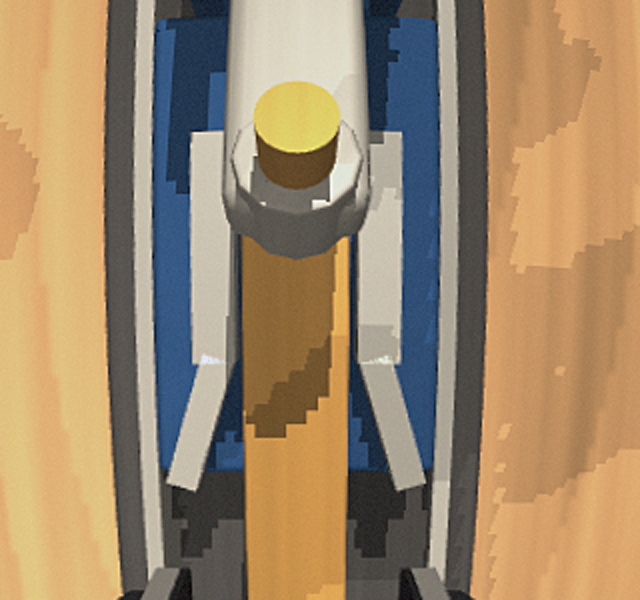

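The bar lies in the channel between the walls, with its rivet end under the jaw spindle at crop (295,200). The fingers are open and clear on both sides.

```bash

python3 -m handwheel '[[0,0,0,0,0,-0.03,0.5],[0,0,0,0,0,-0.06,0.5],[0,0,0,0,0,-0.08,0.5],[0,0,0,0,0,-0.09,0.5],[0,0,0,0,0,-0.09,0],[0,0,0,0,0,-0.09,0],[0,0,0,0,0,-0.06,0],[0,0,0,0,0,-0.03,0]]' | sed -n 2,6p
python3 -m handwheel '[[0,0,0,0.05,0,0,0],[0,0,0,0.12,0,0,0],[0,0,0,0.13,0,0,0],[0,0,0,0.13,0,0,0],[0,0,0,0.13,0,0,0],[0,0,0,0.13,0,0,0],[0,0,0,0.08,0,0,0],[0,0,0,0.02,0,0,0]]' | sed -n 2,6p
python3 - <<'E'
from h import *
import cv2
plan(.5575,.170,.15,1.571)
cv2.imwrite('pics/s4.png',cv2.resize(ctrl.camera('scene')[160:310,330:530],None,fx=4,fy=4,interpolation=cv2.INTER_CUBIC))
E
```

```text
eef_pos: [0.5586, -0.0689, 0.2137]
eef_rot: [0.002, 0.707, 0.708, 0.001]
wrist_force: [0.0, 0.3, -0.3]
opening: 0.002
grasp_force: 0.0
eef_pos: [0.5555, 0.1718, 0.2091]
eef_rot: [-0.001, 0.705, 0.709, -0.001]
wrist_force: [-1.2, -0.4, -0.7]
opening: 0.001
grasp_force: 0.0
t 13.1 pos [0.5555 0.1718 0.2091] turn(frac) [-0.0009 -0.0002  0.0015] shift now-axes [-0.0063  0.0072  0.1971] goal-axes [-0.0061  0.0066  0.1971] F [-1.2 -0.4 -0.7] op 0.001 gf 0.0
```

View pics/s4.png

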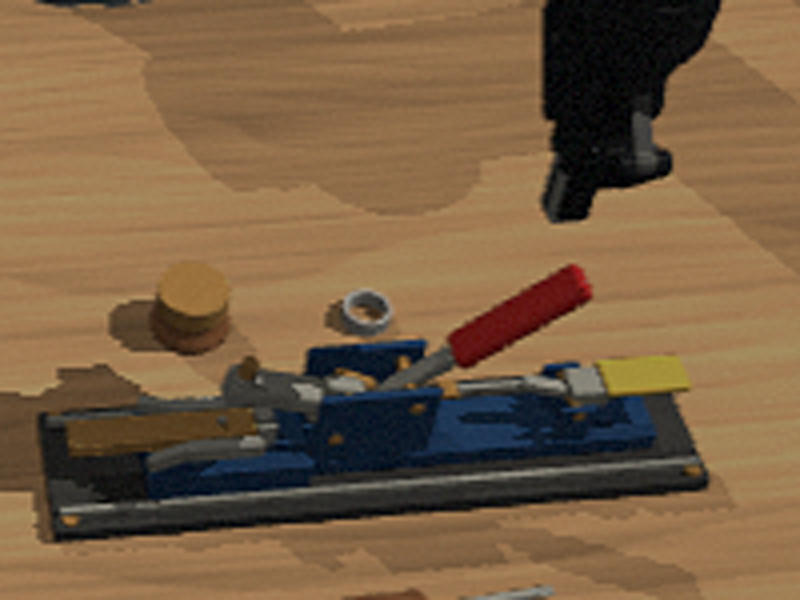

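The bar is in the channel at crop (160,430). The handle is open with its tip at (580,280), and the closed fingers are above it with their tips at (568,215).

```bash

python3 -c "
from h import *
for u,v in((568,218),(590,218),(580,283)):
    o,d=ray('scene',330+u/4,160+v/4);print(o+d*(.558-o[0])/d[0])"
python3 -m handwheel '[[0,0,0,-0.005,0.004,0.02,0],[0,0,0,0,0.003,0.03,0],[0,0,0,0,0,0.03,0],[0,0,0,0,0,0.02,0],[0,0,0,0,0,0.01,0],[0,0,0,0,0,0.01,0],[0,0,0,0,0,0,0],[0,0,0,0,0,0,0]]' | sed -n 2,6p
python3 -c "from h import *;plan(.5575,.170,.15,1.571)"
```

```text
[0.558      0.17444546 0.19939212]
[0.558      0.18651629 0.19821819]
[0.558      0.19371491 0.14741743]
eef_pos: [0.5595, 0.1669, 0.1751]
eef_rot: [0.0, 0.707, 0.708, 0.0]
wrist_force: [0.9, 0.5, 0.9]
opening: -0.0
grasp_force: 0.0
t 13.95 pos [0.5595 0.1669 0.1751] turn(frac) [ 0.0002 -0.      0.0004] shift now-axes [ 0.0103 -0.0068  0.0835] goal-axes [ 0.0103 -0.0068  0.0835] F [0.9 0.5 0.9] op -0.0 gf 0.0
```

```bash

python3 -m handwheel '[[0,0,0,0.005,-0.006,0.02,0],[0,0,0,0.005,0,0.02,0],[0,0,0,0,0,0.02,0],[0,0,0,0,0,0.015,0],[0,0,0,0.006,0,0.015,0],[0,0,0,0.006,0,0.015,0],[0,0,0,0.006,0,0.015,0],[0,0,0,0.006,0,0.015,0]]' | sed -n 2,6p
python3 -c "from h import *;plan(.5575,.195,.09,1.571)"
```

```text
eef_pos: [0.558, 0.1774, 0.1344]
eef_rot: [0.0, 0.707, 0.708, 0.0]
wrist_force: [0.4, 1.4, 5.0]
opening: 0.005
grasp_force: 2.1
t 14.75 pos [0.558  0.1774 0.1344] turn(frac) [ 0.0003 -0.0001  0.0004] shift now-axes [ 0.0587 -0.0016  0.148 ] goal-axes [ 0.0587 -0.0015  0.1479] F [0.4 1.4 5. ] op 0.005 gf 2.1
```

```bash

python3 -m handwheel '[[0,0,0,0.008,0,0.016,0],[0,0,0,0.008,0,0.016,0],[0,0,0,0.008,0,0.016,0],[0,0,0,0.008,0,0.016,0],[0,0,0,0.007,0,0.016,0],[0,0,0,0.006,0,0.016,0],[0,0,0,0.005,0,0.014,0],[0,0,0,0.004,0,0.012,0]]' | sed -n 2,6p
python3 -c "from h import *;plan(.5575,.195,.09,1.571)"
```

```text
eef_pos: [0.5578, 0.1933, 0.0976]
eef_rot: [0.0, 0.707, 0.708, 0.0]
wrist_force: [1.0, -1.7, 1.4]
opening: -0.002
grasp_force: 0.8
t 15.55 pos [0.5578 0.1933 0.0976] turn(frac) [0.0003 0.0001 0.0004] shift now-axes [ 0.0058 -0.0012  0.0254] goal-axes [ 0.0058 -0.0012  0.0254] F [ 1.  -1.7  1.4] op -0.002 gf 0.8
```

```bash

python3 -m handwheel '[[0,0,0,0.003,0,0.01,0],[0,0,0,0,0,0.008,0],[0,0,0,0,0,0.006,0],[0,0,0,0,0,0,0],[0,0,0,0,0,0,0],[0,0,0,0,0,0,0],[0,0,0,0,0,0,0],[0,0,0,0,0,0,0]]' | sed -n 2,6p
python3 -c "from h import *;plan(.5575,.195,.09,1.571)"
```

```text
eef_pos: [0.5576, 0.1942, 0.0906]
eef_rot: [0.0, 0.707, 0.708, 0.0]
wrist_force: [0.5, 1.2, 0.6]
opening: 0.004
grasp_force: 0.0
t 16.35 pos [0.5576 0.1942 0.0906] turn(frac) [ 0.     -0.      0.0003] shift now-axes [ 0.0028 -0.0003  0.002 ] goal-axes [ 0.0028 -0.0003  0.002 ] F [0.5 1.2 0.6] op 0.004 gf 0.0
```

```bash

python3 -m handwheel '[[0,0,0,0,0,-0.02,0],[0,0,0,0,0,-0.05,0],[0,0,0,0,0,-0.08,0],[0,0,0,0,0,-0.08,0],[0,0,0,0,0,-0.04,0],[0,0,0,0,0,0,0],[0,0,0,0,0,0,0],[0,0,0,0,0,0,0]]' | sed -n 2,6p
python3 - <<'E'
from h import *
import cv2
plan(.5575,.263,.085,1.571)
a=cv2.resize(ctrl.camera('scene')[190:300,330:530],None,fx=4,fy=4,interpolation=cv2.INTER_CUBIC)
cv2.imwrite('pics/s5.png',a)
E
```

```text
eef_pos: [0.5566, 0.194, 0.1701]
eef_rot: [-0.001, 0.707, 0.708, -0.001]
wrist_force: [0.1, -0.6, -0.1]
opening: -0.0
grasp_force: 0.0
t 17.15 pos [0.5566 0.194  0.1701] turn(frac) [-0.0007  0.0001  0.0003] shift now-axes [0.2299 0.0039 0.2837] goal-axes [0.2299 0.003  0.2837] F [ 0.1 -0.6 -0.1] op -0.0 gf 0.0
```

View pics/s5.png

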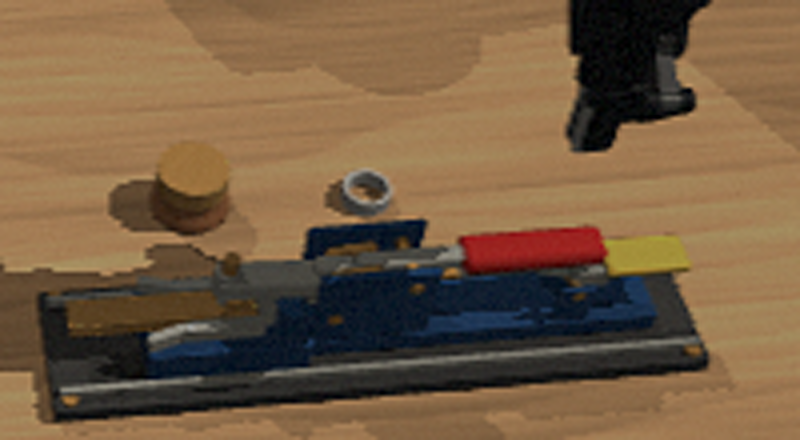

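The handle lies level and locked, with the red grip at crop (460-605, 250). The tab is at (648,255), and the bar is still in the channel.

```bash

python3 -m handwheel '[[0,0,0,0.06,0.002,0,0],[0,0,0,0.09,0.001,0,0],[0,0,0,0.07,0,0.02,0],[0,0,0,0.023,0,0.05,0],[0,0,0,0,0,0.07,0],[0,0,0,0,0,0.07,0],[0,0,0,0,0,0.045,0],[0,0,0,0,0,0,0]]' | sed -n 2,6p
python3 -c "from h import *;plan(.5575,.267,.072,1.571)"
```

```text
eef_pos: [0.5561, 0.2659, 0.0914]
eef_rot: [-0.002, 0.707, 0.707, -0.003]
wrist_force: [-0.0, -0.2, -0.2]
opening: 0.004
grasp_force: 0.0
t 18.0 pos [0.5561 0.2659 0.0914] turn(frac) [-0.0019  0.0006  0.0002] shift now-axes [0.0036 0.0051 0.0645] goal-axes [0.0035 0.0047 0.0645] F [-0.  -0.2 -0.2] op 0.004 gf 0.0
```

Now press: 19 mm of free travel, then 19 mm on the tab.

```bash

python3 -m handwheel '[[0,0,0,0.003,0.003,0.018,0],[0,0,0,0,0,0.018,0],[0,0,0,0,0,0.016,0],[0,0,0,0,0,0.016,0],[0,0,0,0,0,0.016,0],[0,0,0,0,0,0.016,0],[0,0,0,0,0,0.01,0],[0,0,0,0,0,0,0]]' | sed -n 2,6p
python3 -c "from h import *;plan(.5575,.267,.054,1.571)"
```

```text
eef_pos: [0.5592, 0.2682, 0.0617]
eef_rot: [0.0, 0.707, 0.708, 0.0]
wrist_force: [-0.1, 1.1, 1.6]
opening: 0.0
grasp_force: 0.7
t 18.8 pos [0.5592 0.2682 0.0617] turn(frac) [ 0.     -0.      0.0005] shift now-axes [-0.0039 -0.0058  0.0258] goal-axes [-0.0039 -0.0058  0.0258] F [-0.1  1.1  1.6] op 0.0 gf 0.7
```

```bash

python3 -m handwheel '[[0,0,0,0,0,0.012,0],[0,0,0,0,0,0.012,0],[0,0,0,0,0,0.012,0],[0,0,0,0,0,0.008,0],[0,0,0,0,0,0,0],[0,0,0,0,0,0,0],[0,0,0,0,0,0,0],[0,0,0,0,0,0,0]]' | sed -n 2,6p
python3 - <<'E'
from h import *
import cv2
plan(.5575,.267,.054,1.571)
a=cv2.resize(ctrl.camera('scene')[190:300,330:530],None,fx=4,fy=4,interpolation=cv2.INTER_CUBIC)
cv2.imwrite('pics/s6.png',a)
for x0,y0,x1,y1,n in((455,225,610,275,'locked place'),(440,120,600,230,'open place')):
    c=a[y0:y1,x0:x1].astype(int);print(n,int(((c[...,2]>110)&(c[...,1]<50)&(c[...,0]<60)).sum()))
E
```

```text
eef_pos: [0.5592, 0.2679, 0.0489]
eef_rot: [-0.0, 0.707, 0.708, -0.0]
wrist_force: [-0.9, 0.5, 0.4]
opening: -0.0
grasp_force: 0.4
t 19.6 pos [0.5592 0.2679 0.0489] turn(frac) [-0.      0.      0.0003] shift now-axes [-0.0031 -0.0056 -0.0171] goal-axes [-0.0031 -0.0056 -0.0171] F [-0.9  0.5  0.4] op -0.0 gf 0.4
locked place 0
open place 0
```

```bash

python3 -m handwheel '[[0,0,0,0.01,0,-0.02,0],[0,0,0,0.02,0,-0.05,0],[0,0,0,0.03,0,-0.09,0],[0,0,0,0.03,0,-0.1,0],[0,0,0,0.03,0,-0.12,0],[0,0,0,0,0,-0.12,0],[0,0,0,0,0,-0.06,0],[0,0,0,0,0,0,0]]' | sed -n 2,6p
python3 - <<'E'
from h import *
import cv2
plan(.5575,.267,.2,1.571)
a=cv2.resize(ctrl.camera('scene')[190:300,330:530],None,fx=4,fy=4,interpolation=cv2.INTER_CUBIC)
cv2.imwrite('pics/s7.png',a)
E
```

```text
eef_pos: [0.5613, 0.3054, 0.2225]
eef_rot: [0.002, 0.706, 0.708, 0.004]
wrist_force: [-0.5, -0.6, -0.1]
opening: 0.0
grasp_force: 0.0
t 20.45 pos [0.5613 0.3054 0.2225] turn(frac) [ 0.0027 -0.0009  0.0006] shift now-axes [-0.1281 -0.0135  0.0744] goal-axes [-0.128  -0.0126  0.0749] F [-0.5 -0.6 -0.1] op 0.0 gf 0.0
```

View pics/s7.png

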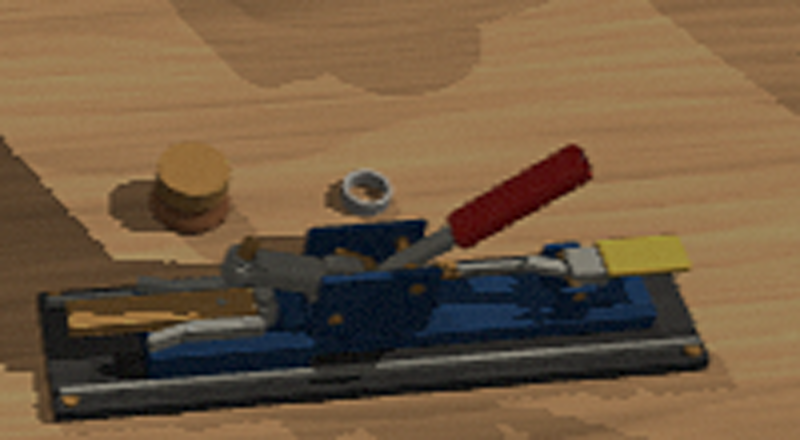

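The handle has sprung open, the lever is back at rest, and the bar still lies in the channel. The bystanders have not moved.

```bash
python3 -c "from bench import ctrl;print(ctrl.hand_in())"
```

```text
the job is handed in; nothing more can be done
None
```

I handed the job in at about 20 s: the handle locked by itself, the lever sprung it open again and the freed bar lies in the channel with the bystanders unmoved, but the rivet's depth was not checked directly and no verdict came back.

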